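# Set the polishing spindle's speed under its dust cover

## Robot

A 6-joint arm with a two-finger parallel gripper is mounted at the origin on the work surface. World frame = base frame: x ahead of the robot, y to its left, z up, the work surface at z = 0. Lengths are in m, angles in rad, forces in N, time in s.
With the tool pointing down it reaches from about 0.35 to 0.775 m from the base axis. Payload 5.5 kg.
Tool frame: the origin (TCP) lies midway between the tips of the shut fingers; the grasp point (between the pads) lies 19 mm behind it; z points along the fingers, y is the line along which they close (so a half turn about z gives the same grasp; the last joint's range is limited). The gripper opens to 85 mm and grips with 20 to 120 N. Pads are 22 mm wide; open, the fingers measure 114 mm over their backs; the gripper's body (76 mm by 85 mm) begins 54 mm behind the grasp point. The pads swing forward as they close: fully open they stand 13 mm farther back than shut.
Start: joints at [-1.398, 0.313, 0.046, 1.304, 0, 1.431], TCP at [0.177, -0.547, 0.231] pointing down, gripper open.
Joint ranges: [-2.76, 2.76], [-0.86, 1.69], [-1.03, 1.26], [-2.2, 2.34], [-1.47, 1.5], [-3.14, 3.14]. Speed limits (rad/s): [2.57, 2.57, 3.14, 3.14, 3.14, 3.14].

## Interface

Orientations are given as a unit quaternion [x, y, z, w].
In Python, from bench import sense, grab_frame, close_job gives the robot as it stands.
- The arm moves only by the tool play_rows, never from a script. Its argument "steps" is a list of rows, each a list of 6 numbers: the shift along the tool's x, y, z in cm, then the turn, a rotation vector about the tool's x, y, z in rad. A call has 1 to 12 rows; each row is the pose to reach, as a shift and turn from the pose commanded when the call began, along the tool's axes at that moment; what a row does not reach only later rows make up. A row lasts 1/10 s, in which the tool goes at most 50 mm and 8.59 degrees, less where a joint would pass 70% of its speed; a pose out of reach is approached as far as the arm can. A call with a gripper value outside its range is refused whole. "grip" is the closure, from 0 (fully open) to 1 (shut), set as the call begins (left out, the last holds). The fingers move at their own pace and stop on an object; "grip_force" is the grip in N (left out, the last holds). Time passes only in rows, so rows that repeat a pose let the fingers close. It gives the time, the measured TCP pose, the force, the opening and the grip force at its end, in the units of the state.
- sense(): the state, without advancing time (a new reading comes with each control period).
- grab_frame(name): name is "side" or "top"; returns a dict with "frame" (420x560x3 uint8, blue, green, red), "range_z" (420x560 float32, m along the optical axis (not along the pixel's ray), 0 where there is no reading), "K" (3x3 intrinsics, pixels), "k1" (the pictures are not rectified: a ray, as slopes to the right and down, at radius r is drawn at 1 + k1 r^2 times it, then the intrinsics apply), "R" (3x3) and "t" (3): a world point X has camera coordinates R X + t. Camera axes: x right, y down, z forward; pixel columns grow to the right and rows downward; lengths in m; the calibration is good to about 2 mm. A picture is of the moment at which its call begins.
- close_job(): hands the job in; it is judged then, once.
The state is a dict: "t": time; "joint_positions": joint angles; "qd": joint speeds; "joint_torque": joint torques, N m; "ee_pos": TCP position; "tcp_rot": TCP orientation; "ft_force": force on the tool from outside, world axes, zero at the start; "wrist_torque": the same for the moment, N m; "finger_gap": finger opening in m; "finger_force": force on a finger pad.
Only numpy, scipy, OpenCV 4.12 (cv2) and the standard library are available. Lean on these libraries where they do the work, as an engineer would, in place of code of your own. Each camera call takes 0.05 s, during which the arm holds its last target. There are 200 camera calls.

## Task

Set the polishing spindle's speed: tip its round dust cover up by the edge lug with the opposite edge still on the rim, then lift it off, lay it flat, bar up, in the middle of the cork mat and let go. Turn the selector until it clicks at the three-stud mark. Then take the cover by its centre bar, lift it level and seat it fully on the pot again, leaving the other things on the bench where they are.

Things in the scene. Friction and masses are not known exactly. Their poses are not given: they have to be found in the camera images.
- spindle: Polishing spindle, fixed. In front a grey round cast pot, 170 mm across, 76 mm tall (rim z = 0.076), wall 6 mm, open on top; its inner floor, the dial plate at z = 0.036, carries the speed selector in the middle. Origin: under the pot's centre, on the bench; x points to the motor behind, which with its felt wheel stands 105 to 195 mm from the pot's centre, up to 80 mm aside, 95 mm tall.
- cover: Loose round aluminium dust cover, 160 g: plate 178 mm across, 5 mm thick, lying on the rim; under it a plug 6 mm deep, 151 mm across (147 at its foot), in the pot's mouth with 3.5 mm to spare all round; on top a centre bar and, at the -x edge, a lug. Origin: centre of the plug's underside, z up; z = 0.070 over the pot's centre when seated, 0.004 on the mat. Plate top 11 mm above it.
- cover_bar (a point): Middle of the cover's centre bar, 26 mm above the cover's origin. The bar is 40 mm along the cover's x, 14 mm wide along its y, and stands from 11 to 37 mm above the origin.
- cover_lug (a point): Middle of the cover's edge lug, at (-76, 0, 26) mm in the cover's frame. The lug is 18 mm along the cover's x, 14 mm wide along its y, and stands from 11 to 37 mm above the cover's origin.
- cover_back (a point): Point on the underside of the plate at the edge across from the lug, at (89, 0, 6) mm in the cover's frame; the cover tips about this edge.
- selector (a joint): Angle of the speed selector (rad), growing clockwise seen from above. Four detents: 0 = one stud, 1.2 = two studs, 2.4 = three studs, 3.6 = four studs; end stops just past 0 and 3.6. In the spindle's frame the pointer's direction is (1.8 - joint) counterclockwise from +x. Let go between detents it snaps to one.
- selector_grip (a point): Point on the selector's axis, z = 0.062, 2 mm below the top of its bar; x along the pointer. The black bar is 13 mm wide, 46 mm long, with a wedge nose at the pointer end and a white line on top, and stands from z = 0.042 to 0.064 on a disc 54 mm across.
- three_studs (a point): The group of three raised studs on the dial plate, 59 mm from the selector's axis, where the pointer must point. Groups of one, two, three and four small dark studs stand round the dial clockwise.
- mat: Square cork mat, 210 x 210 x 4 mm, fixed to the bench; origin at the centre of its underside.
- vise: Small cast iron vise, fixed: 130 mm (x) by 85 mm, jaws to 120 mm, with an upright nylon-tipped wooden ring clamp in them, up to 187 mm above the bench; its screw and tommy bar reach 92 mm behind its centre. Origin under its centre.
- mallet: rawhide-faced mallet lying on the bench, maple handle, 270 x 84 x 41 mm; origin under its middle, x along the handle to the head (bystander)
- stick: brass ring sizing stick with dark wooden handle, lying, 280 mm long, 25 mm thick; origin under its middle, x along it to the thin end (bystander)
- block: steel ring stretcher block 75 x 50 x 45 mm; origin at the centre of its underside (bystander)
- jar: amber glass jar with steel cap, 56 mm across, 60 mm tall; origin at the centre of its underside (bystander)
- tin: round flat steel tin, 62 mm across, 26 mm tall; origin at the centre of its underside (bystander)
- ringcone: dark wooden ring display cone, 48 mm foot, 66 mm tall; origin at the centre of its underside (bystander)
- brush: bench brush lying on the bench, about 220 mm long; x along it (bystander)

How it is judged:
On the way, in this order (a step that is already met when the one before it is completed fails the run):
1. the cover is tipped up at least 0.2 rad, held by its lug, its opposite edge still on the pot's rim (angle between cover's own z axis and vertical above 0.2 rad and z of cover_back in the frame of spindle between 0.055 and 0.088 m and horizontal distance between cover_back and spindle between 0.065 and 0.108 m and distance between the grasp point and cover_lug below 0.035 m), for 0.1 s.
2. the cover lies flat, bar up, on the cork mat, within 50 mm of its middle, let go (angle between cover's own z axis and vertical below 0.06 rad and horizontal distance between cover and mat below 0.05 m and height (world z) of cover below 0.009 m and contact force between the fingers and cover below 0.1 N), for 0.2 s.
3. the selector is at the three-stud mark, within 0.2 rad, with the cover still on the mat (value of joint selector between 2.2 and 2.6 rad and horizontal distance between cover and mat below 0.055 m and height (world z) of cover below 0.009 m), for 0.3 s.
4. the cover is held by its centre bar and lifted level (within 0.25 rad) at least 30 mm above the bench (distance between the grasp point and cover_bar below 0.032 m and angle between cover's own z axis and vertical below 0.25 rad and height (world z) of cover above 0.03 m and contact force between the fingers and cover above 0.5 N), for 0.1 s.
At the end, for the whole second after the job is handed in: The selector rests in the three-stud detent (2.4 rad, within 0.2) and the cover, right way up and at rest, is seated fully on the pot: plug in the mouth, centred within 7 mm, within 3 mm of its seated height and 0.03 rad of level (value of joint selector between 2.2 and 2.6 rad and horizontal distance between cover and spindle below 0.007 m and z of cover in the frame of spindle between 0.067 and 0.073 m and angle between cover's own z axis and vertical below 0.03 rad and linear speed of cover below 0.02 m/s); the robot touches nothing.
It fails at once if a bystander (mallet, stick, block, jar, tin, ring cone, brush) is shifted by more than 25 mm (distance of any of mallet, stick, block, jar, tin, ringcone, brush from where it was at the start of the episode above 0.025 m).
It also fails if it takes over 72 s, if anything falls off the work surface, if the arm or the gripper's body presses on something with over 40 N, if the wrist force passes 120 N, or if a joint passes its speed limit or range.

## Working session

There is one attempt and no reset: what is moved stays moved. The work goes in short steps, Python scripts to look and compute and a tool call to move; the robot and the scene stay as the last step left them, time stands still between calls to the robot, and variables do not carry over. Pictures are saved under pics/ and viewed, at most 10 in all, crops included, and the job is handed in when it is done.

Besides the shell and the picture viewer there is one more tool, called by a JSON object that holds its "fn" and its "kwargs", one argument or row to a line. play_rows: Moves the arm, as the interface text tells. Its arguments: {"type":"object","properties":{"steps":{"type":"array","items":{"type":"array","items":{"type":"number"}}},"grip":{"type":"number"},"grip_force":{"type":"number"}},"required":["steps"]}

```bash
mkdir -p pics; ls
cat > h.py <<'E'
import numpy as np, cv2
from bench import sense, grab_frame, close_job
def cloud(f):
    K,k1,R,t=f["K"],f["k1"],np.array(f["R"]),np.array(f["t"])
    h,w=f["range_z"].shape
    u,v=np.meshgrid(np.arange(w),np.arange(h))
    d=cv2.undistortPoints(np.stack([u,v],-1).reshape(-1,1,2).astype(np.float64),np.array(K),np.array([k1,0,0,0,0.])).reshape(h,w,2)
    z=f["range_z"].astype(float)
    P=np.dstack([d[...,0]*z,d[...,1]*z,z])
    X=(P-t)@R   # R^T (P-t)
    X[z==0]=np.nan
    return X
def ray(f,px,zplane):
    d=cv2.undistortPoints(np.array(px,float).reshape(-1,1,2),np.array(f["K"]),np.array([f["k1"],0,0,0,0.])).reshape(-1,2)
    R=np.array(f["R"]);c=-R.T@np.array(f["t"])
    D=np.c_[d,np.ones(len(d))]@R
    return c+D*((zplane-c[2])/D[:,2])[:,None]
E
python3 - <<'E'
from h import *
s=sense();print({k:np.round(v,3).tolist() for k,v in s.items()})
for n in("top","side"):
    f=grab_frame(n);cv2.imwrite(f"pics/{n}0.png",f["frame"]);print(n,f["K"],f["k1"],np.round(f["R"],3),f["t"])
    np.savez(f"{n}0.npz",**f)
E
```

```text
pics
{'t': 0.0, 'joint_positions': [-1.398, 0.314, 0.045, 1.304, 0.0, 1.431], 'qd': [0.001, 0.001, -0.001, 0.001, -0.0, 0.001], 'joint_torque': [0.0, -48.063, 29.853, 0.019, -0.0, -0.0], 'ee_pos': [0.177, -0.547, 0.23], 'tcp_rot': [0.988, 0.156, -0.0, -0.001], 'ft_force': [0.017, 0.362, -0.261], 'wrist_torque': [-0.008, 0.003, 0.011], 'finger_force': 0.0, 'finger_gap': 0.085}
top [[469.03622958   0.         280.08800676]
 [  0.         469.03622958 216.01666092]
 [  0.           0.           1.        ]] 0.040395071330764414 [[ 0.017 -1.     0.004]
 [-0.988 -0.017 -0.154]
 [ 0.154 -0.002 -0.988]] [-1.19761663e-03  5.65393908e-01  1.64332007e+00]
side [[387.33231971   0.         279.35018094]
 [  0.         387.33231971 213.88724646]
 [  0.           0.           1.        ]] -0.0572747939557972 [[ 0.993 -0.121  0.008]
 [-0.087 -0.761 -0.643]
 [ 0.084  0.637 -0.766]] [-0.56700451  0.09410115  1.10607458]
```

View pics/top0.png

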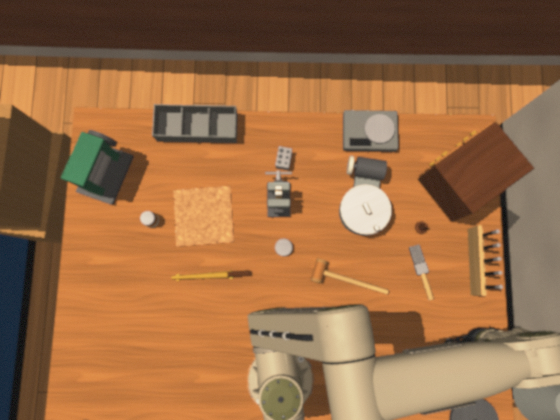

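View pics/side0.png

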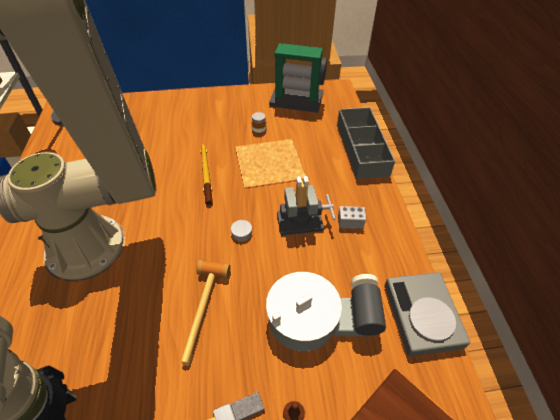

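The top view shows the white cover at (366,210) with its bar at (367,209), the lug at (376,228), the motor at (370,168), the mat at (203,216) and the vise at (279,197). The ringcone at (421,228), brush at (419,265) and mallet at (350,278) are nearby. The side view agrees: cover (303,310), lug (277,320).

Run:
```python
from h import *
T={};
for n in("top","side"):
    f=dict(np.load(f"{n}0.npz"));X=cloud(f);T[n]=(f,X)
    print(n,'bench z',np.nanmedian(X[280:300,60:120,2]) if n=="top" else np.nanmedian(X[280:300,380:385,2]))
    b=f["frame"].astype(int);
    hsv=cv2.cvtColor(f["frame"],cv2.COLOR_BGR2HSV)
    m=(hsv[...,1]<60)&(hsv[...,2]>120)&(abs(X[...,2]-.081)<.012)&(abs(X[...,0]-.62)<.2)&(abs(X[...,1]+.19)<.2)
    m=m.astype(np.uint8);k,l,st,c=cv2.connectedComponentsWithStats(m);i=1+st[1:,4].argmax()
    cn=max(cv2.findContours((l==i).astype(np.uint8),0,1)[0],key=cv2.contourArea)
    hull=cv2.convexHull(cn).reshape(-1,2)
    P=ray(f,hull,.081)[:,:2].astype(np.float32)
    print('plate',st[i],np.nanmedian(X[l==i],0),'circle',cv2.minEnclosingCircle(P),cv2.fitEllipse(P))
    c0=np.nanmedian(X[l==i],0)
    mm=(X[...,2]>.095)&(X[...,2]<.12)&(np.hypot(X[...,0]-c0[0],X[...,1]-c0[1])<.1)
    k,l,st,c=cv2.connectedComponentsWithStats(mm.astype(np.uint8))
    for j in range(1,k):
        if st[j,4]>4:
            p=X[l==j];print('bump',c[j],st[j,4],p.mean(0),np.nanmax(p[:,2]))
    # mat
    m=cv2.inRange(hsv,(10,60,150),(30,190,255))
    m=((m>0)&(abs(X[...,1]-.2)<.25)&(abs(X[...,0]-.6)<.25)&(X[...,2]<.03)).astype(np.uint8)
    m=cv2.morphologyEx(m,cv2.MORPH_OPEN,np.ones((5,5)))
    k,l,st,c=cv2.connectedComponentsWithStats(m);i=1+st[1:,4].argmax()
    cn=max(cv2.findContours((l==i).astype(np.uint8),0,1)[0],key=cv2.contourArea).reshape(-1,2)
    P=ray(f,cn,.004)[:,:2].astype(np.float32);print('mat',st[i],cv2.minAreaRect(P))
f,X=T["top"]
print('motor/vise/cone/jar/tin/mallet',[np.round(X[v,u],3) for u,v in((370,168),(353,166),(279,197),(421,228),(148,219),(284,247),(319,270),(414,262))])
```

```text
top bench z -0.00026387453680192755
plate [ 341  184   50   51 1867] [ 0.58998106 -0.28966939  0.08111933] circle ((0.5905880928039551, -0.2918318212032318), 0.0901569277048111) ((0.5902901291847229, -0.29177558422088623), (0.17373059689998627, 0.17927014827728271), 86.07227325439453)
bump [366.71929825 207.84210526] 57 [ 0.58968416 -0.29143053  0.10581375] 0.11585690245926782
bump [376.58333333 227.79166667] 24 [ 0.52035955 -0.32439235  0.10658418] 0.1125482502182982
mat [  158   143   138   134 15595] ((0.5983963012695312, 0.20188528299331665), (0.4974276125431061, 0.4959486126899719), 0.678052544593811)
side bench z -0.0006023081715438379
plate [ 267  272   75   69 3858] [ 0.59275189 -0.29795222  0.08038053] circle ((0.5922748446464539, -0.29145774245262146), 0.08936958760023117) ((0.5923905968666077, -0.29156336188316345), (0.17675666511058807, 0.1783124953508377), 2.928657293319702)
bump [304.21774194 299.7983871 ] 124 [ 0.59253261 -0.29232644  0.10431187] 0.10991070761684738
bump [276.17241379 316.06896552] 58 [ 0.523667   -0.32480081  0.10432656] 0.10838069205425743
mat [ 236  139   68   48 2486] ((0.5711221694946289, 0.2932893931865692), (0.21089817583560944, 0.21545343101024628), 5.2199249267578125)
motor/vise/cone/jar/tin/mallet [array([ 0.735, -0.307,  0.095]), array([ 0.748, -0.251,  0.069]), array([0.615, 0.014, 0.145]), array([ 0.534, -0.502,  0.024]), array([0.544, 0.477, 0.057]), array([ 0.455, -0.007,  0.029]), array([ 0.375, -0.132,  0.046]), array([ 0.411, -0.475,  0.018])]
```

```bash
cat >> h.py <<'E'
from scipy.spatial.transform import Rotation as Ro
def down(yaw,tilt=0):  # tool x at yaw, z down; tilt: fingertips swing toward -tool x
    return Ro.from_euler('z',yaw)*Ro.from_euler('x',np.pi)*Ro.from_euler('y',-tilt)
def rel(pos,R,frm=None):
    if frm is None:
        s=sense();frm=(np.array(s["ee_pos"]),Ro.from_quat(s["tcp_rot"]))
    p,R0=frm
    return np.round(np.r_[R0.inv().apply(np.array(pos)-p)*100,(R0.inv()*R).as_rotvec()],3).tolist()
E
python3 - <<'E'
from h import *
print(down(.4).as_matrix().round(2).tolist(), down(0,.3).apply([0,0,1]))
print(rel([.522,-.3246,.16],down(.444)))
# mat refine, tool-range
f=dict(np.load("side0.npz"));X=cloud(f);f=dict(np.load("top0.npz"));
hsv=cv2.cvtColor(f["frame"],cv2.COLOR_BGR2HSV);print(hsv[216,203],hsv[300,200],hsv[216,260])
m=np.zeros((420,560),np.uint8);m[180:252,165:242]=(hsv[180:252,165:242,2]>185)
m=cv2.morphologyEx(m,cv2.MORPH_OPEN,np.ones((5,5)))
cn=max(cv2.findContours(m,0,1)[0],key=cv2.contourArea).reshape(-1,2)
print(cv2.minAreaRect(ray(f,cn,.004)[:,:2].astype(np.float32)))
E
```

```text
[[0.92, 0.39, 0.0], [0.39, -0.92, -0.0], [0.0, 0.0, -1.0]] [-2.95520207e-01 -1.16994977e-16 -9.55336489e-01]
[39.673, -10.494, 7.076, -0.002, -0.0, -0.131]
[ 15 148 229] [ 13 173 212] [ 13 173 204]
((0.569798469543457, 0.29331839084625244), (0.26465269923210144, 0.28455740213394165), 1.112291932106018)
```

{"fn": "play_rows", "kwargs": {
  "steps": [
    [20, -5.2, 2, 0, 0, -0.07],
    [39.7, -10.5, 7.1, 0, 0, -0.131],
    [39.7, -10.5, 7.1, 0, 0, -0.131],
    [39.7, -10.5, 7.1, 0, 0, -0.131],
    [39.7, -10.5, 7.1, 0, 0, -0.131],
    [39.7, -10.5, 7.1, 0, 0, -0.131],
    [39.7, -10.5, 7.1, 0, 0, -0.131],
    [39.7, -10.5, 7.1, 0, 0, -0.131],
    [39.7, -10.5, 7.1, 0, 0, -0.131],
    [39.7, -10.5, 7.1, 0, 0, -0.131],
    [39.7, -10.5, 7.1, 0, 0, -0.131],
    [39.7, -10.5, 7.1, 0, 0, -0.131]
  ],
  "grip": 0
}}

```text
t: 1.3
ee_pos: [0.5213, -0.3261, 0.1606]
tcp_rot: [0.976, 0.219, -0.0, 0.0]
ft_force: [0.2, -0.0, 0.3]
finger_gap: 0.0855
finger_force: 0.0
```

Run:
```python
from h import *
print(rel([.522,-.3246,.0845],down(.444)),sense()["ft_force"])
f=grab_frame("side");cv2.imwrite("pics/s1.png",cv2.resize(f["frame"][180:380,180:420],None,fx=3,fy=3))
```

```text
[0.133, -0.11, 7.605, 0.0, 0.0, -0.002] [ 0.20729134 -0.01764132  0.33427196]
```

View pics/s1.png

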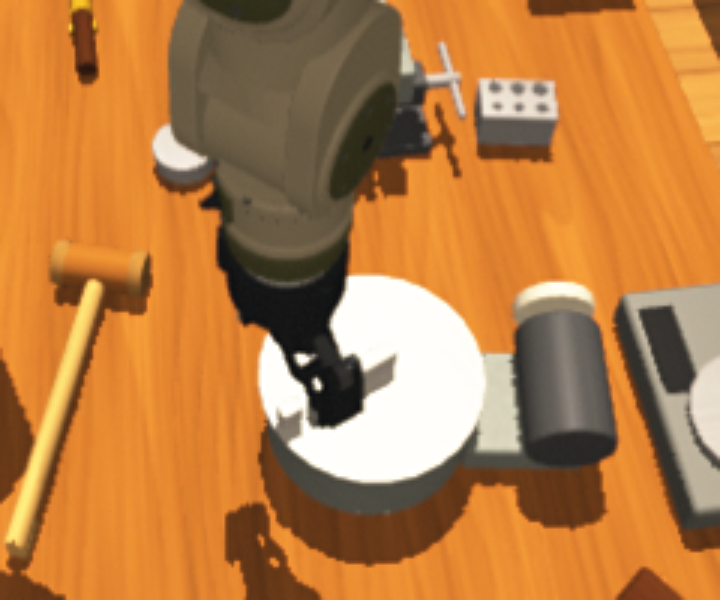

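The crop shows the open gripper above the cover with the lug at (288,420) and the bar at (380,370). The fingers are about 70 mm above the plate and aligned as intended.

{"fn": "play_rows", "kwargs": {
  "steps": [
    [0.1, -0.1, 2, 0, 0, 0],
    [0.1, -0.1, 4, 0, 0, 0],
    [0.1, -0.1, 5.5, 0, 0, 0],
    [0.1, -0.1, 6.5, 0, 0, 0],
    [0.1, -0.1, 7.2, 0, 0, 0],
    [0.1, -0.1, 7.6, 0, 0, 0],
    [0.1, -0.1, 7.6, 0, 0, 0]
  ]
}}

```text
t: 2.05
ee_pos: [0.5226, -0.324, 0.0843]
tcp_rot: [0.976, 0.22, -0.0, 0.0]
ft_force: [-0.3, 0.7, -1.7]
finger_gap: 0.0851
finger_force: 0.0
```

{"fn": "play_rows", "kwargs": {
  "steps": [
    [0, 0, 0, 0, 0, 0],
    [0, 0, 0, 0, 0, 0],
    [0, 0, 0, 0, 0, 0],
    [0, 0, 0, 0, 0, 0],
    [0, 0, 0, 0, 0, 0],
    [0, 0, 0, 0, 0, 0],
    [0, 0, 0, 0, 0, 0],
    [0, 0, 0, 0, 0, 0]
  ],
  "grip": 1,
  "grip_force": 70
}}

```text
t: 2.85
ee_pos: [0.523, -0.3238, 0.0847]
tcp_rot: [0.975, 0.22, 0.0, 0.0]
ft_force: [0.5, 0.6, 4.0]
finger_gap: 0.0124
finger_force: 69.7
```

Run:
```python
from h import *
s=sense();p=np.array(s["ee_pos"]);R0=Ro.from_quat(s["tcp_rot"])
print(p,s["finger_gap"],s["ft_force"],s["wrist_torque"])
yaw=.444;c=np.array([.5914,-.2916]);piv=np.array([*(c+.085*np.array([np.cos(yaw),np.sin(yaw)])),.076])
ax=np.array([-np.sin(yaw),np.cos(yaw),0])
for a in np.arange(.04,.33,.04):
    Q=Ro.from_rotvec(ax*a);print(rel(piv+Q.apply(p-piv),Q*R0,(p,R0)))
```

```text
[ 0.52303724 -0.32383946  0.08472458] 0.012413494688089872 [0.45108127 0.55901323 3.96952239] [ 0.12365413  0.13309083 -0.01961145]
[0.048, 0.0, -0.641, -0.0, -0.04, -0.0]
[0.121, 0.001, -1.28, -0.0, -0.08, -0.0]
[0.221, 0.001, -1.916, -0.0, -0.12, -0.0]
[0.345, 0.001, -2.547, -0.0, -0.16, -0.0]
[0.494, 0.002, -3.173, -0.0, -0.2, -0.0]
[0.669, 0.002, -3.792, -0.0, -0.24, -0.0]
[0.868, 0.003, -4.404, -0.0, -0.28, -0.0]
[1.091, 0.003, -5.007, -0.0, -0.32, -0.0]
```

{"fn": "play_rows", "kwargs": {
  "steps": [
    [0.02, 0, -0.32, 0, -0.02, 0],
    [0.05, 0, -0.64, 0, -0.04, 0],
    [0.12, 0, -1.28, 0, -0.08, 0],
    [0.22, 0, -1.92, 0, -0.12, 0],
    [0.35, 0, -2.55, 0, -0.16, 0],
    [0.5, 0, -3.17, 0, -0.2, 0],
    [0.67, 0, -3.8, 0, -0.24, 0],
    [0.87, 0, -4.4, 0, -0.28, 0],
    [0.87, 0, -4.4, 0, -0.28, 0],
    [0.87, 0, -4.4, 0, -0.28, 0],
    [0.87, 0, -4.4, 0, -0.28, 0]
  ]
}}

```text
t: 3.95
ee_pos: [0.5308, -0.3198, 0.1279]
tcp_rot: [0.966, 0.218, -0.136, 0.03]
ft_force: [0.9, 0.1, 0.6]
finger_gap: 0.0126
finger_force: 69.3
```

```bash
cat >> h.py <<'E'
def cover(n="side",zmin=.02,near=None,rad=.13,f=None):
    f=f or grab_frame(n);X=cloud(f);hsv=cv2.cvtColor(f["frame"],cv2.COLOR_BGR2HSV)
    m=(hsv[...,1]<50)&(hsv[...,2]>150)&(np.hypot(X[...,0]-near[0],X[...,1]-near[1])<rad)&(X[...,2]>zmin)
    m=cv2.erode(m.astype(np.uint8),np.ones((3,3)))
    k,l,st,c=cv2.connectedComponentsWithStats(m);i=1+st[1:,4].argmax()
    P=X[l==i];P=P[np.isfinite(P[:,0])]
    for _ in range(8):
        q=P.mean(0);nrm=np.linalg.svd(P-q,full_matrices=False)[2][2];nrm*=np.sign(nrm[2])
        d=(P-q)@nrm;k=abs(d)<max(.003,2*np.median(abs(d)));
        if k.all():break
        P=P[k]
    return f,q,nrm,len(P),P
E
python3 - <<'E'
from h import *
f,q,n,N,P=cover(near=(.58,-.3))
print(q,n,np.arccos(n[2]),N,sense()["ft_force"],sense()["wrist_torque"])
cv2.imwrite("pics/s2.png",cv2.resize(f["frame"][180:380,180:420],None,fx=3,fy=3))
E
```

```text
[ 0.64517148 -0.3027961   0.08280718] [ 0.6670063  -0.01921044  0.74480437] 0.7305547087559257 714 [ 1.25234866  1.31602117 -0.52785151] [ 0.36706218 -0.58298769  0.02575367]
```

View pics/s2.png

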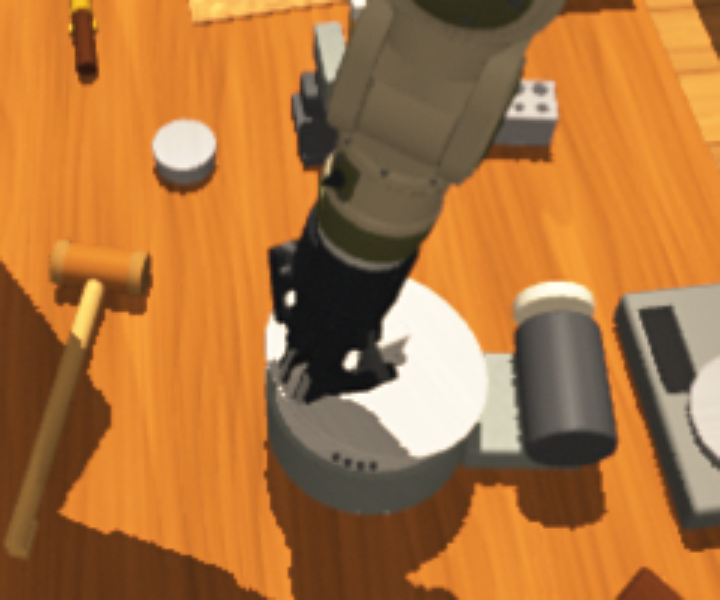

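The crop shows the gripper holding the lug at (300,380), with shadow across the plate and four dark spots at (355,460). The plane fit was polluted, so I'll fit it robustly.

Run:
```python
from h import *
f=grab_frame("side");X=cloud(f)
# crop px -> full px: u=180+x/3, v=180+y/3
for x,y in((450,340),(470,380),(430,300),(400,440),(370,420),(330,420),(300,410),(440,430),(310,460),(355,458),(275,330)):
    print((x,y),X[180+y//3,180+x//3].round(3),f["frame"][180+y//3,180+x//3])
```

```text
(450, 340) [ 0.659 -0.273  0.087] [236 247 252]
(470, 380) [ 0.666 -0.309  0.089] [236 247 252]
(430, 300) [ 0.65  -0.233  0.081] [239 249 252]
(400, 440) [ 0.6   -0.361  0.111] [238 249 255]
(370, 420) [ 0.581 -0.345  0.112] [102 116 127]
(330, 420) [ 0.552 -0.345  0.121] [106 119 130]
(300, 410) [ 0.531 -0.336  0.127] [103 115 127]
(440, 430) [ 0.632 -0.353  0.101] [237 247 252]
(310, 460) [ 0.536 -0.352  0.072] [63 72 74]
(355, 458) [ 0.574 -0.34   0.037] [110 123 135]
(275, 330) [ 0.518 -0.267  0.121] [237 247 252]
```

Run:
```python
from h import *
s=sense();p=np.array(s["ee_pos"]);print(s["joint_positions"])
R0=Ro.from_quat(s["tcp_rot"])
for dz,t in((.02,.28),(.06,.28),(.09,.2),(.125,.1),(.145,0)):
    print(rel(p+[0,0,dz],down(.444,t)))
```

```text
[-0.55929431  0.58649208  0.18347444  1.32109045 -0.23466824  2.15697724]
[-0.552, -0.0, -1.922, -0.0, -0.0, -0.001]
[-1.655, -0.001, -5.767, -0.0, -0.0, -0.001]
[-2.483, -0.001, -8.651, -0.0, 0.08, -0.001]
[-3.449, -0.001, -12.015, -0.0, 0.18, -0.001]
[-4.001, -0.001, -13.937, -0.0, 0.28, -0.001]
```

{"fn": "play_rows", "kwargs": {
  "steps": [
    [-0.28, 0, -0.96, 0, 0, 0],
    [-0.83, 0, -2.9, 0, 0, 0],
    [-1.65, 0, -5.77, 0, 0, 0],
    [-2.1, 0, -7.2, 0, 0.04, 0],
    [-2.5, 0, -8.65, 0, 0.08, 0],
    [-2.95, 0, -10.3, 0, 0.13, 0],
    [-3.45, 0, -12, 0, 0.18, 0],
    [-3.8, 0, -13.2, 0, 0.23, 0],
    [-4, 0, -13.9, 0, 0.28, 0],
    [-4, 0, -13.9, 0, 0.28, 0]
  ]
}}

```text
t: 5.05
ee_pos: [0.5295, -0.3213, 0.2754]
tcp_rot: [0.976, 0.219, 0.001, 0.002]
ft_force: [0.3, 0.0, -1.9]
finger_gap: 0.0125
finger_force: 69.1
```

Run:
```python
from h import *
s=sense();print(s["ee_pos"],s["finger_force"],s["finger_gap"],s["ft_force"],s["wrist_torque"])
f=grab_frame("side");X=cloud(f);hsv=cv2.cvtColor(f["frame"],cv2.COLOR_BGR2HSV)
m=(hsv[...,1]<60)&(hsv[...,2]>80)&(X[...,2]>.19)&(X[...,2]<.31)&(X[...,0]>.48)&(np.hypot(X[...,0]-.6,X[...,1]+.29)<.12)
P=X[m];A=np.c_[P[:,:2],np.ones(len(P))];k=np.ones(len(P),bool)
for _ in range(15):
    w=np.linalg.lstsq(A[k],P[k,2],rcond=None)[0];r=P[:,2]-A@w;k=abs(r)<max(.004,1.5*np.median(abs(r[k])))
print(w,k.sum(),len(P),'z at centre',w@[.599,-.288,1])
# target via and final
print(rel([.49,.0,.262],down(.82)),rel([.5436,.2225,.25],down(1.2)))
cv2.imwrite("pics/s3.png",f["frame"][100:400,150:450])
```

```text
[ 0.52948609 -0.32125794  0.27544381] 69.11909222602844 0.012534387783508736 [ 0.2860057   0.0297216  -1.89885276] [-0.06130602  0.09769201  0.00792818]
[6.89065407e-04 6.19648292e-05 2.70934995e-01] 3636 3910 z at centre 0.2713298989377914
[10.141, -30.692, 1.167, 0.002, 0.001, -0.378] [24.504, -48.514, 2.325, 0.001, 0.001, -0.758]
```

View pics/s3.png

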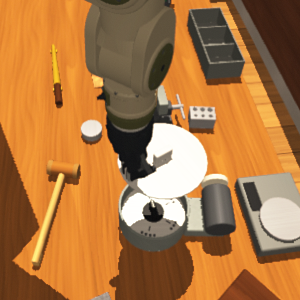

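The crop shows the cover level under the gripper, clear of the pot, with the selector visible at (152,212).

{"fn": "play_rows", "kwargs": {
  "steps": [
    [0.8, -1.6, 0, 0, 0, -0.02],
    [2.5, -5, 0, 0, 0, -0.08],
    [4.5, -9, 0, 0, 0, -0.14],
    [6.7, -13.3, 0, 0, 0, -0.21],
    [9, -17.8, 0, 0, 0, -0.28],
    [11.2, -22.2, 0, 0, 0, -0.35],
    [13.5, -26.7, 0, 0, 0, -0.42],
    [15.7, -31.1, 0, 0, 0, -0.49],
    [18, -35.6, 0, 0, 0, -0.56],
    [20.2, -40, 0, 0, 0, -0.63],
    [22.2, -44, 0, 0, 0, -0.69],
    [23.5, -46.5, 0, 0, 0, -0.73]
  ]
}}

```text
t: 6.3
ee_pos: [0.5414, 0.2049, 0.2719]
tcp_rot: [0.831, 0.557, -0.001, -0.0]
ft_force: [0.7, -0.7, -2.2]
finger_gap: 0.0121
finger_force: 69.1
```

Run:
```python
from h import *
s=sense();print(s["joint_positions"],s["ft_force"],s["finger_force"])
for z in(.2,.1,.03,.022,.019): print(rel([.5436,.2225,z],down(1.2)))
f=grab_frame("side");X=cloud(f);hsv=cv2.cvtColor(f["frame"],cv2.COLOR_BGR2HSV)
p=s["ee_pos"];c=np.array(p[:2])+.0757*np.array([np.cos(1.17),np.sin(1.17)])
m=(hsv[...,1]<60)&(hsv[...,2]>80)&(X[...,2]>.19)&(X[...,2]<.31)&(np.hypot(X[...,0]-c[0],X[...,1]-c[1])<.11)
P=X[m];A=np.c_[P[:,:2],np.ones(len(P))];k=np.ones(len(P),bool)
for _ in range(15):
    w=np.linalg.lstsq(A[k],P[k,2],rcond=None)[0];r=P[:,2]-A@w;k=abs(r)<max(.004,1.5*np.median(abs(r[k])))
print(w,k.sum(),len(P),'z at centre',w@[*c,1],p,P[k].mean(0))
```

```text
[ 2.23347380e-01  3.16672614e-01  1.49411795e-01  1.40617893e+00
 -2.18086756e-04  2.18445068e+00] [ 0.67354937 -0.73685589 -2.24263119] 69.10749077796936
[1.72, -0.45, 7.185, -0.002, 0.002, -0.02]
[1.737, -0.429, 17.185, -0.002, 0.002, -0.02]
[1.749, -0.415, 24.185, -0.002, 0.002, -0.02]
[1.75, -0.413, 24.985, -0.002, 0.002, -0.02]
[1.751, -0.413, 25.285, -0.002, 0.002, -0.02]
[-0.00250445  0.00175099  0.26850898] 937 1056 z at centre 0.2675600089147099 [0.54139507 0.20494132 0.27186978] [0.58308958 0.25265474 0.26749105]
```

{"fn": "play_rows", "kwargs": {
  "steps": [
    [1.7, -0.4, 2, 0, 0, -0.02],
    [1.7, -0.4, 6, 0, 0, -0.02],
    [1.7, -0.4, 10, 0, 0, -0.02],
    [1.7, -0.4, 14, 0, 0, -0.02],
    [1.7, -0.4, 18, 0, 0, -0.02],
    [1.7, -0.4, 21, 0, 0, -0.02],
    [1.7, -0.4, 23, 0, 0, -0.02],
    [1.7, -0.4, 24.2, 0, 0, -0.02],
    [1.7, -0.4, 24.7, 0, 0, -0.02],
    [1.7, -0.4, 25, 0, 0, -0.02],
    [1.7, -0.4, 25.2, 0, 0, -0.02],
    [1.7, -0.4, 25.3, 0, 0, -0.02]
  ]
}}

```text
t: 7.55
ee_pos: [0.5469, 0.2183, 0.0208]
tcp_rot: [0.827, 0.562, 0.001, 0.0]
ft_force: [1.2, 0.3, -0.4]
finger_gap: 0.0126
finger_force: 69.1
```

{"fn": "play_rows", "kwargs": {
  "steps": [
    [0, 0, 0, 0, 0, 0],
    [0, 0, 0, 0, 0, 0],
    [0, 0, 0, 0, 0, 0],
    [0, 0, 0, 0, 0, 0],
    [0, 0, 0, 0, 0, 0],
    [0, 0, 0, 0, 0, 0],
    [0, 0, -1, 0, 0, 0],
    [0, 0, -4, 0, 0, 0],
    [0, 0, -8, 0, 0, 0],
    [0, 0, -12.5, 0, 0, 0],
    [0, 0, -17, 0, 0, 0],
    [0, 0, -21, 0, 0, 0]
  ],
  "grip": 0
}}

```text
t: 8.75
ee_pos: [0.5461, 0.2181, 0.2333]
tcp_rot: [0.827, 0.562, 0.001, 0.0]
ft_force: [1.0, 0.8, -0.1]
finger_gap: 0.0854
finger_force: 0.0
```

Run:
```python
from h import *
s=sense();print(s["joint_positions"],s["ft_force"],s["finger_force"],s["ee_pos"])
# via: above pot
print(rel([.5914,-.2916,.2300],down(-.8)),rel([.5914,-.2916,.230],down(.9)))
f=grab_frame("top");cv2.imwrite("pics/t4.png",f["frame"][150:300,120:440].repeat(2,0).repeat(2,1));np.savez("t4.npz",**f)
```

```text
[ 2.43521385e-01  3.36705252e-01  8.38324164e-02  1.31584258e+00
 -1.08334581e-04  2.19129024e+00] [ 1.02075274  0.8453389  -0.08321469] 0.0 [0.54613403 0.21808686 0.23326674]
[-45.724, 22.97, 0.316, 0.0, -0.002, 1.994] [-45.724, 22.97, 0.316, 0.002, -0.001, 0.294]
```

View pics/t4.png

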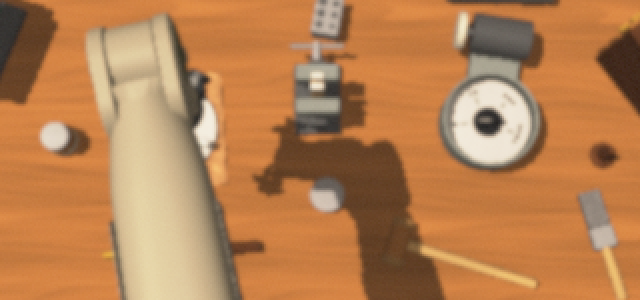

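The view shows the open pot at (488,122) with the selector in the middle; the cover at (205,130) on the mat is mostly behind the arm. I'll zoom in on the pot and check the cover from the side.

Run:
```python
from h import *
ft=dict(np.load("t4.npz"));fs=grab_frame("side");np.savez("s4.npz",**fs)
a=cv2.resize(ft["frame"][183:238,338:394],(400,400),interpolation=cv2.INTER_CUBIC)
b=cv2.resize(fs["frame"][268:346,262:344],(400,400),interpolation=cv2.INTER_CUBIC)
cv2.imwrite("pics/z.png",np.hstack([a,b]))
X=cloud(fs);hsv=cv2.cvtColor(fs["frame"],cv2.COLOR_BGR2HSV)
m=(hsv[...,1]<60)&(hsv[...,2]>130)&(abs(X[...,2]-.015)<.012)&(np.hypot(X[...,0]-.57,X[...,1]-.293)<.12)
P=X[m];A=np.c_[P[:,:2],np.ones(len(P))]
w=np.linalg.lstsq(A,P[:,2],rcond=None)[0];r=P[:,2]-A@w;k=abs(r)<.004;w=np.linalg.lstsq(A[k],P[k,2],rcond=None)[0]
print(w,w@[.571,.293,1],k.sum(),len(P),cv2.minEnclosingCircle(P[k,:2].astype(np.float32)))
mm=(X[...,2]>.028)&(X[...,2]<.055)&(np.hypot(X[...,0]-.571,X[...,1]-.293)<.1)
k,l,st,c=cv2.connectedComponentsWithStats(mm.astype(np.uint8))
for j in range(1,k):
    if st[j,4]>4:print('bump',c[j],st[j,4],X[l==j].mean(0))
# pot centre from rim hull in both views
for f in(ft,fs):
    X=cloud(f);m=(abs(X[...,2]-.076)<.006)&(np.hypot(X[...,0]-.5914,X[...,1]+.2916)<.1)
    cn=np.argwhere(m)[:,::-1];P=ray(f,cv2.convexHull(cn.astype(np.int32)).reshape(-1,2),.076)[:,:2].astype(np.float32)
    print('pot',cv2.minEnclosingCircle(P),cv2.fitEllipse(P))
    # motor, selector bar points
    m=(X[...,2]>.085)&(X[...,2]<.1)&(np.hypot(X[...,0]-.5914,X[...,1]+.2916)<.21)&(X[...,0]>.68)
    print('motor',np.median(X[m],0),m.sum())
    m=(X[...,2]>.055)&(X[...,2]<.07)&(np.hypot(X[...,0]-.5914,X[...,1]+.2916)<.05)
    P=X[m][:,:2];print('bar',P.mean(0),np.linalg.svd(P-P.mean(0),full_matrices=False)[1:],m.sum())
```

```text
[ 0.00111979 -0.00577047  0.01639244] 0.015341095030306461 1245 1322 ((0.5761302709579468, 0.2893189787864685), 0.09007839858531952)
bump [270.48 155.38] 50 [0.57535063 0.28478383 0.03857151]
bump [264.10714286 170.        ] 28 [0.54717888 0.21635127 0.03836024]
pot ((0.5911779999732971, -0.2915356755256653), 0.08650977909564972) ((0.5912072658538818, -0.2922855615615845), (0.16835956275463104, 0.17263619601726532), 83.13865661621094)
motor [ 0.7455098  -0.3074605   0.09120795] 391
bar [ 0.58927574 -0.29400652] (array([0.09114379, 0.02691182]), array([[ 0.14259376, -0.9897813 ],
       [ 0.9897813 ,  0.14259376]])) 49
pot ((0.5934462547302246, -0.2918691635131836), 0.08620475232601166) ((0.593438982963562, -0.29172396659851074), (0.1693992167711258, 0.1720178723335266), 172.4733428955078)
motor [ 0.74534293 -0.30967916  0.09054602] 872
bar [ 0.59341029 -0.29372339] (array([0.13798659, 0.04023751]), array([[ 0.09577271, -0.99540323],
       [-0.99540323, -0.09577271]])) 107
```

View pics/z.png

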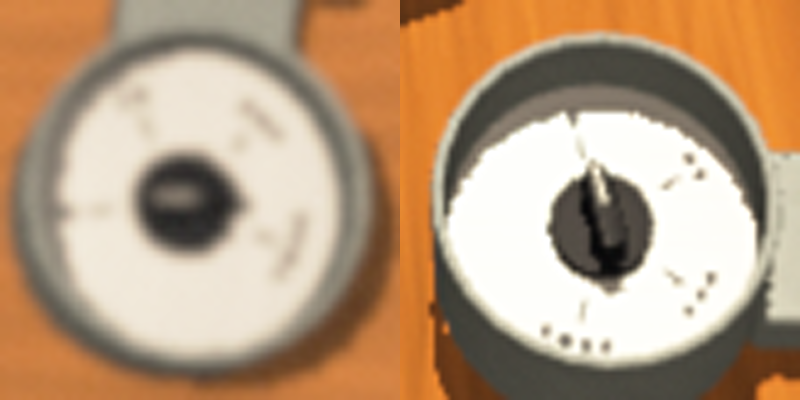

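The zoom shows the white pointer line toward the single stud group: left view (175,195) pointing to (62,210), right view (590,175) to (572,120). So the joint is at 0, and the three-stud group lies 2.4 rad clockwise at (262,120). The cover lies flat on the mat about 7 mm off its centre.

{"fn": "play_rows", "kwargs": {
  "steps": [
    [-3.5, 1.8, -1, 0, 0, -0.12],
    [-7.5, 3.8, -2, 0, 0, -0.26],
    [-11.5, 5.8, -2, 0, 0, -0.4],
    [-15.5, 7.8, -2, 0, 0, -0.54],
    [-19.5, 9.8, -2, 0, 0, -0.68],
    [-23.5, 11.8, -2, 0, 0, -0.82],
    [-27.5, 13.8, -2, 0, 0, -0.96],
    [-31.5, 15.8, -2, 0, 0, -1.1],
    [-35.5, 17.9, -2, 0, 0, -1.24],
    [-39.5, 19.9, -2, 0, 0, -1.38],
    [-43, 21.7, -1, 0, 0, -1.52],
    [-45.7, 23, 0, 0, 0, -1.66]
  ]
}}

```text
t: 10.05
ee_pos: [0.5916, -0.2943, 0.2297]
tcp_rot: [0.141, 0.99, -0.0, 0.0]
ft_force: [0.6, 0.3, -0.2]
finger_gap: 0.0855
finger_force: 0.0
```

Run:
```python
from h import *
s=sense();print(s["joint_positions"])
print(rel([.592,-.2918,.12],down(-1.45)))
```

```text
[-5.82826647e-01  4.87359002e-01  3.01663283e-01  1.38432006e+00
 -3.08862242e-04 -2.99106373e-01]
[0.036, 0.255, 10.967, -0.001, -0.0, -1.975]
```

{"fn": "play_rows", "kwargs": {
  "steps": [
    [0, 0.25, 1, 0, 0, -0.14],
    [0, 0.25, 1, 0, 0, -0.28],
    [0, 0.25, 1, 0, 0, -0.42],
    [0, 0.25, 1, 0, 0, -0.56],
    [0, 0.25, 1, 0, 0, -0.7],
    [0, 0.25, 1, 0, 0, -0.84],
    [0, 0.25, 1.5, 0, 0, -0.98],
    [0, 0.25, 3, 0, 0, -1.12],
    [0, 0.25, 5, 0, 0, -1.26],
    [0, 0.25, 7, 0, 0, -1.4],
    [0, 0.25, 9, 0, 0, -1.54],
    [0, 0.25, 10.5, 0, 0, -1.68]
  ]
}}

```text
t: 11.25
ee_pos: [0.5917, -0.2886, 0.1234]
tcp_rot: [-0.643, 0.765, 0.001, -0.0]
ft_force: [-0.4, 0.4, -0.4]
finger_gap: 0.0854
finger_force: 0.0
```

Run:
```python
from h import *
s=sense();print(s["joint_positions"],s["ee_pos"])
print(rel([.592,-.2918,.12],down(-1.45)),rel([.592,-.2918,.0455],down(-1.45)))
```

```text
[-5.75618096e-01  5.21705409e-01  9.55522733e-02  1.14649615e+00
 -3.21405373e-05 -1.97361721e+00] [ 0.59168657 -0.28860286  0.12337681]
[0.31, -0.086, 0.337, 0.002, 0.001, -0.294] [0.315, -0.099, 7.787, 0.002, 0.001, -0.294]
```

{"fn": "play_rows", "kwargs": {
  "steps": [
    [0.3, -0.1, 0.3, 0, 0, -0.14],
    [0.3, -0.1, 0.5, 0, 0, -0.294],
    [0.3, -0.1, 0.5, 0, 0, -0.294],
    [0.3, -0.1, 2, 0, 0, -0.294],
    [0.3, -0.1, 4, 0, 0, -0.294],
    [0.3, -0.1, 5.5, 0, 0, -0.294],
    [0.3, -0.1, 6.8, 0, 0, -0.294],
    [0.3, -0.1, 7.5, 0, 0, -0.294],
    [0.3, -0.1, 7.8, 0, 0, -0.294],
    [0.3, -0.1, 7.8, 0, 0, -0.294]
  ]
}}

```text
t: 12.25
ee_pos: [0.5929, -0.2922, 0.0469]
tcp_rot: [0.746, -0.665, -0.0, 0.0]
ft_force: [-0.7, 0.2, -0.1]
finger_gap: 0.0856
finger_force: 0.0
```

{"fn": "play_rows", "kwargs": {
  "steps": [
    [0, 0, 0, 0, 0, 0],
    [0, 0, 0, 0, 0, 0],
    [0, 0, 0, 0, 0, 0],
    [0, 0, 0, 0, 0, 0],
    [0, 0, 0, 0, 0, 0],
    [0, 0, 0, 0, 0, 0],
    [0, 0, 0, 0, 0, 0]
  ],
  "grip": 1,
  "grip_force": 40
}}

```text
t: 12.95
ee_pos: [0.5932, -0.2923, 0.0473]
tcp_rot: [0.747, -0.665, 0.0, -0.0]
ft_force: [-0.1, 0.0, 1.2]
finger_gap: 0.0118
finger_force: 43.3
```

Run:
```python
from h import *
s=sense();print(s["joint_positions"],s["ee_pos"],s["ft_force"],s["wrist_torque"],s["finger_gap"])
R=Ro.from_quat(s["tcp_rot"]).as_matrix();print(np.arctan2(R[1,0],R[0,0]))
```

```text
[-5.79157011e-01  5.79023899e-01 -4.33259194e-03  9.86659657e-01
  1.38950536e-04 -2.26542780e+00] [ 0.59322656 -0.29231105  0.04732372] [-0.06740169  0.03764848  1.2409161 ] [ 0.13351659 -0.06568038  0.03276037] 0.01175627262565645
-1.4553219449828612
```

{"fn": "play_rows", "kwargs": {
  "steps": [
    [0, 0, 0, 0, 0, 0.05],
    [0, 0, 0, 0, 0, 0.15],
    [0, 0, 0, 0, 0, 0.26],
    [0, 0, 0, 0, 0, 0.37],
    [0, 0, 0, 0, 0, 0.48],
    [0, 0, 0, 0, 0, 0.59],
    [0, 0, 0, 0, 0, 0.7],
    [0, 0, 0, 0, 0, 0.81],
    [0, 0, 0, 0, 0, 0.92],
    [0, 0, 0, 0, 0, 1.03],
    [0, 0, 0, 0, 0, 1.14],
    [0, 0, 0, 0, 0, 1.2]
  ]
}}

```text
t: 14.15
ee_pos: [0.5918, -0.2916, 0.0473]
tcp_rot: [-0.239, 0.971, 0.001, -0.001]
ft_force: [-3.3, 2.2, 5.7]
finger_gap: 0.012
finger_force: 43.8
```

{"fn": "play_rows", "kwargs": {
  "steps": [
    [0, 0, 0, 0, 0, 0.08],
    [0, 0, 0, 0, 0, 0.19],
    [0, 0, 0, 0, 0, 0.3],
    [0, 0, 0, 0, 0, 0.41],
    [0, 0, 0, 0, 0, 0.52],
    [0, 0, 0, 0, 0, 0.63],
    [0, 0, 0, 0, 0, 0.74],
    [0, 0, 0, 0, 0, 0.85],
    [0, 0, 0, 0, 0, 0.96],
    [0, 0, 0, 0, 0, 1.07],
    [0, 0, 0, 0, 0, 1.16],
    [0, 0, 0, 0, 0, 1.2]
  ]
}}

```text
t: 15.35
ee_pos: [0.592, -0.29, 0.0473]
tcp_rot: [0.35, 0.937, 0.001, -0.001]
ft_force: [-3.1, 6.6, 7.0]
finger_gap: 0.0122
finger_force: 43.9
```

Run:
```python
from h import *
s=sense();print(s["joint_positions"],s["ee_pos"],s["ft_force"],s["wrist_torque"],s["finger_gap"])
R=Ro.from_quat(s["tcp_rot"]).as_matrix();print(np.arctan2(R[1,0],R[0,0]))
```

```text
[-0.57811746  0.57819569 -0.00585217  0.98987936  0.00222384  0.1372729 ] [ 0.59202404 -0.28996418  0.0473039 ] [-3.11497084  6.56148044  7.02841664] [1.31732592 0.45080372 0.00396806] 0.012168902468305013
2.4262018283390527
```

{"fn": "play_rows", "kwargs": {
  "steps": [
    [0, 0, 0, 0, 0, 0],
    [0, 0, 0, 0, 0, 0],
    [0, 0, 0, 0, 0, 0],
    [0, 0, 0, 0, 0, 0],
    [0, 0, 0, 0, 0, 0],
    [0, 0, -1, 0, 0, 0],
    [0, 0, -3, 0, 0, 0],
    [0, 0, -7, 0, 0, 0],
    [0, 0, -11.5, 0, 0, 0],
    [0, 0, -16, 0, 0, 0],
    [0, 0, -19, 0, 0, 0],
    [0, 0, -20, 0, 0, 0]
  ],
  "grip": 0
}}

```text
t: 16.55
ee_pos: [0.5943, -0.2932, 0.2526]
tcp_rot: [0.349, 0.937, -0.001, 0.004]
ft_force: [0.6, -0.2, 0.1]
finger_gap: 0.0856
finger_force: 0.0
```

```bash
cat > chk.py <<'E'
from h import *
# cover on mat
for n in("side","top"):
    fs=grab_frame(n);np.savez(f"{n}5.npz",**fs)
    X=cloud(fs);hsv=cv2.cvtColor(fs["frame"],cv2.COLOR_BGR2HSV)
    m=(hsv[...,1]<60)&(hsv[...,2]>130)&(abs(X[...,2]-.015)<.012)&(np.hypot(X[...,0]-.575,X[...,1]-.288)<.12)
    h=cv2.convexHull(np.argwhere(m)[:,::-1].astype(np.int32)).reshape(-1,2)
    print(n,'plate',cv2.minEnclosingCircle(ray(fs,h,.015)[:,:2].astype(np.float32)))
    mm=(X[...,2]>.026)&(X[...,2]<.055)&(np.hypot(X[...,0]-.575,X[...,1]-.288)<.1)
    k,l,st,c=cv2.connectedComponentsWithStats(mm.astype(np.uint8))
    for j in range(1,k):
        if st[j,4]>4:print('bump',c[j],st[j,4],X[l==j].mean(0))
    m=(X[...,2]>.055)&(X[...,2]<.07)&(np.hypot(X[...,0]-.592,X[...,1]+.2918)<.05)
    P=X[m][:,:2]
    if len(P)>10:
        v=np.linalg.svd(P-P.mean(0),full_matrices=False)[2][0];print('bar',P.mean(0),np.arctan2(v[1],v[0]),m.sum())
E
python3 chk.py
python3 - <<'E'
from h import *
s=sense();print(s["ee_pos"],s["joint_positions"]);print(rel([.575,.287,.23],down(1.18)))
E
```

```text
side plate ((0.5763003826141357, 0.2887040376663208), 0.08980876952409744)
bump [270.57692308 155.46153846] 52 [0.57573141 0.28530384 0.0377062 ]
bump [264.06666667 170.2       ] 30 [0.54704682 0.21662084 0.03722433]
bar [ 0.59284893 -0.29123243] -0.725712297392513 111
top plate ((0.5729256868362427, 0.28848862648010254), 0.08815880864858627)
bump [202.54901961 213.21568627] 51 [0.57142141 0.28824643 0.03862259]
bump [222.47619048 221.19047619] 21 [0.54343227 0.21533313 0.04009086]
[ 0.59369736 -0.29279432  0.24923151] [-5.79287650e-01  4.85647352e-01  3.46293857e-01  1.42726246e+00
 -6.40448032e-05  1.34484714e-01]
[39.38, 42.601, 1.781, 0.003, 0.003, 1.248]
```

{"fn": "play_rows", "kwargs": {
  "steps": [
    [2, 2.2, 0, 0, 0, 0.08],
    [5.2, 5.6, 0, 0, 0, 0.2],
    [8.5, 9.2, 0, 0, 0, 0.31],
    [11.8, 12.8, 0, 0, 0, 0.42],
    [15.1, 16.3, 0, 0, 0, 0.53],
    [18.4, 19.9, 0, 0, 0, 0.64],
    [21.7, 23.5, 0, 0, 0, 0.75],
    [25, 27.1, 0, 0, 0, 0.86],
    [28.3, 30.7, 0, 0, 0, 0.97],
    [31.6, 34.2, 0, 0, 0, 1.07],
    [34.9, 37.8, 0, 0, 0, 1.16],
    [37.9, 41, 0, 0, 0, 1.24]
  ]
}}

```text
t: 17.85
ee_pos: [0.5734, 0.2678, 0.2441]
tcp_rot: [0.83, 0.558, -0.002, -0.001]
ft_force: [0.8, -0.6, 0.6]
finger_gap: 0.0857
finger_force: 0.0
```

Run:
```python
from h import *
s=sense();print(s["ee_pos"]);print(rel([.5743,.2878,.0190],down(1.186)))
```

```text
[0.57337395 0.2677955  0.24414548]
[1.946, -0.598, 22.512, -0.003, 0.003, -0.001]
```

{"fn": "play_rows", "kwargs": {
  "steps": [
    [1.9, -0.6, 2, 0, 0, 0],
    [1.9, -0.6, 6, 0, 0, 0],
    [1.9, -0.6, 10, 0, 0, 0],
    [1.9, -0.6, 14, 0, 0, 0],
    [1.9, -0.6, 17, 0, 0, 0],
    [1.9, -0.6, 18.5, 0, 0, 0],
    [1.9, -0.6, 18.5, 0, 0, 0],
    [1.9, -0.6, 18.5, 0, 0, 0]
  ]
}}

```text
t: 18.65
ee_pos: [0.5753, 0.2852, 0.0605]
tcp_rot: [0.829, 0.56, -0.001, -0.0]
ft_force: [-0.2, -0.4, 1.0]
finger_gap: 0.0853
finger_force: 0.0
```

Run:
```python
from h import *
s=sense();print(s["ee_pos"]);print(rel([.5743,.2878,.0190],down(1.186)))
```

```text
[0.57525159 0.28524981 0.06048738]
[0.209, -0.174, 4.149, -0.002, 0.002, 0.002]
```

{"fn": "play_rows", "kwargs": {
  "steps": [
    [0.2, -0.17, 1, 0, 0, 0],
    [0.2, -0.17, 2.2, 0, 0, 0],
    [0.2, -0.17, 3.2, 0, 0, 0],
    [0.2, -0.17, 3.8, 0, 0, 0],
    [0.2, -0.17, 4.1, 0, 0, 0],
    [0.2, -0.17, 4.1, 0, 0, 0]
  ]
}}

```text
t: 19.25
ee_pos: [0.5752, 0.288, 0.0203]
tcp_rot: [0.829, 0.56, -0.0, -0.0]
ft_force: [0.8, 0.2, 0.1]
finger_gap: 0.0857
finger_force: 0.0
```

{"fn": "play_rows", "kwargs": {
  "steps": [
    [0, 0, 0, 0, 0, 0],
    [0, 0, 0, 0, 0, 0],
    [0, 0, 0, 0, 0, 0],
    [0, 0, 0, 0, 0, 0],
    [0, 0, 0, 0, 0, 0],
    [0, 0, 0, 0, 0, 0],
    [0, 0, 0, 0, 0, 0]
  ],
  "grip": 1,
  "grip_force": 60
}}

```text
t: 19.95
ee_pos: [0.5759, 0.2882, 0.0213]
tcp_rot: [0.829, 0.56, 0.0, 0.0]
ft_force: [0.2, -0.6, 2.9]
finger_gap: 0.0125
finger_force: 61.4
```

Run:
```python
from h import *
s=sense();print(s["ee_pos"],s["ft_force"],s["wrist_torque"],s["joint_positions"]);
```

```text
[0.57588018 0.28822973 0.0213043 ] [ 0.20791127 -0.64567255  2.87280749] [ 0.02531331  0.07770247 -0.0486463 ] [ 3.39564586e-01  5.72680911e-01 -8.68214413e-02  9.10528617e-01
 -1.34727219e-04  2.29335501e+00]
```

{"fn": "play_rows", "kwargs": {
  "steps": [
    [0, 0, -0.5, 0, 0, 0],
    [0, 0, -1.5, 0, 0, 0],
    [0, 0, -3.5, 0, 0, 0],
    [0, 0, -6, 0, 0, 0],
    [0, 0, -9, 0, 0, 0],
    [0, 0, -12.5, 0, 0, 0],
    [0, 0, -16, 0, 0, 0],
    [0, 0, -19.5, 0, 0, 0],
    [0, 0, -22, 0, 0, 0],
    [0, 0, -23.5, 0, 0, 0],
    [0, 0, -24, 0, 0, 0],
    [0, 0, -24, 0, 0, 0]
  ]
}}

```text
t: 21.15
ee_pos: [0.5758, 0.2882, 0.2617]
tcp_rot: [0.829, 0.56, 0.001, 0.0]
ft_force: [-0.6, 0.4, -2.2]
finger_gap: 0.0122
finger_force: 60.8
```

```bash
cat > held.py <<'E'
from h import *
import sys
s=sense();p=np.array(s["ee_pos"]);R=Ro.from_quat(s["tcp_rot"]).as_matrix();yaw=np.arctan2(R[1,0],R[0,0])
print(p,yaw,s["ft_force"])
for n in("side","top"):
    f=grab_frame(n);X=cloud(f);hsv=cv2.cvtColor(f["frame"],cv2.COLOR_BGR2HSV)
    m=(hsv[...,1]<60)&(hsv[...,2]>60)&(X[...,2]>p[2]-.03)&(X[...,2]<p[2]+.006)&(np.hypot(X[...,0]-p[0],X[...,1]-p[1])<.1)
    P=X[m]
    if len(P)<100: print(n,'few',len(P));continue
    A=np.c_[P[:,:2],np.ones(len(P))];k=np.ones(len(P),bool)
    for _ in range(15):
        w=np.linalg.lstsq(A[k],P[k,2],rcond=None)[0];r=P[:,2]-A@w;k=abs(r)<max(.003,1.5*np.median(abs(r[k])))
    z=w@[p[0],p[1],1];h=cv2.convexHull(np.argwhere(m)[k][:,::-1].astype(np.int32)).reshape(-1,2)
    print(n,'slopes',w[:2],'top-TCP',z-p[2],'circle',cv2.minEnclosingCircle(ray(f,h,z)[:,:2].astype(np.float32)),k.sum())
E
python3 held.py
python3 - <<'E'
from h import *
print(rel([.592,-.2918,.262],down(1.186)))
E
```

```text
[0.57575389 0.2882453  0.26171583] 1.1878250534361907 [-0.60028831  0.43869182 -2.17991637]
side slopes [0.00132615 0.0050935 ] top-TCP -0.006593956063313644 circle ((0.5766005516052246, 0.2879539430141449), 0.09114869683980942) 1306
top slopes [ 0.00480898 -0.00557708] top-TCP -0.0075061217474823305 circle ((0.5779609084129333, 0.2765953540802002), 0.0858074277639389) 579
[-53.145, 23.238, -0.184, -0.001, 0.001, 0.002]
```

{"fn": "play_rows", "kwargs": {
  "steps": [
    [-2, 0.9, 0, 0, 0, 0],
    [-5.5, 2.4, 0, 0, 0, 0],
    [-9.5, 4.2, 0, 0, 0, 0],
    [-13.8, 6.1, 0, 0, 0, 0],
    [-18.2, 8, 0, 0, 0, 0],
    [-22.6, 9.9, 0, 0, 0, 0],
    [-27, 11.9, 0, 0, 0, 0],
    [-31.4, 13.8, 0, 0, 0, 0],
    [-35.8, 15.7, 0, 0, 0, 0],
    [-40.2, 17.7, 0, 0, 0, 0],
    [-44.6, 19.6, 0, 0, 0, 0],
    [-48, 21.1, 0, 0, 0, 0]
  ]
}}

```text
t: 22.45
ee_pos: [0.5909, -0.2385, 0.2591]
tcp_rot: [0.829, 0.559, -0.001, -0.001]
ft_force: [0.4, 0.7, -1.2]
finger_gap: 0.0123
finger_force: 60.8
```

{"fn": "play_rows", "kwargs": {
  "steps": [
    [-2.5, 1.1, 0, 0, 0, 0],
    [-4.2, 1.9, 2, 0, 0, 0],
    [-5.1, 2.25, 5, 0, 0, 0],
    [-5.1, 2.25, 8, 0, 0, 0],
    [-5.1, 2.25, 10, 0, 0, 0],
    [-5.1, 2.25, 11, 0, 0, 0],
    [-5.1, 2.25, 11, 0, 0, 0],
    [-5.1, 2.25, 11, 0, 0, 0],
    [-5.1, 2.25, 11, 0, 0, 0]
  ]
}}

```text
t: 23.35
ee_pos: [0.5945, -0.292, 0.1525]
tcp_rot: [0.829, 0.56, 0.0, 0.001]
ft_force: [-0.4, 1.1, -0.9]
finger_gap: 0.0125
finger_force: 60.8
```

```bash
python3 held.py
python3 - <<'E'
from h import *
print(rel([.593,-.292,.11],down(1.186)))
E
```

```text
[ 0.59454166 -0.29199388  0.15250192] 1.1880301151051642 [-0.36650624  1.09649144 -0.89856035]
side slopes [0.0017221  0.00433776] top-TCP -0.006730989201564119 circle ((0.594680905342102, -0.29247596859931946), 0.08900929242372513) 2922
top slopes [-0.00311137  0.01680234] top-TCP -0.006903107920487844 circle ((0.6148607730865479, -0.26515597105026245), 0.080738365650177) 339
[-0.057, -0.147, 4.249, 0.003, 0.001, 0.002]
```

{"fn": "play_rows", "kwargs": {
  "steps": [
    [0, -0.15, 1.5, 0, 0, 0],
    [0, -0.15, 3, 0, 0, 0],
    [0, -0.15, 4.2, 0, 0, 0],
    [0, -0.15, 5, 0, 0, 0],
    [0, -0.15, 5.4, 0, 0, 0],
    [0, -0.15, 5.4, 0, 0, 0],
    [0, -0.15, 5.4, 0, 0, 0]
  ]
}}

```text
t: 24.15
ee_pos: [0.5926, -0.2913, 0.0975]
tcp_rot: [0.829, 0.56, 0.0, 0.0]
ft_force: [0.4, 0.4, -1.7]
finger_gap: 0.0124
finger_force: 60.8
```

```bash
python3 held.py
python3 - <<'E'
from h import *
print(rel([.593,-.2917,.0878],down(1.186)))
E
```

```text
[ 0.59263847 -0.29130283  0.09748326] 1.1878110931354813 [ 0.40893283  0.37221265 -1.74695273]
side slopes [0.00070035 0.00622492] top-TCP -0.006909287361705138 circle ((0.5930365324020386, -0.2915440499782562), 0.08900803327560425) 2617
top slopes [-0.01300592 -0.01524102] top-TCP -0.005079596588499644 circle ((0.6126211881637573, -0.26041483879089355), 0.07973562926054001) 303
[-0.021, 0.033, 0.991, 0.001, 0.0, 0.002]
```

{"fn": "play_rows", "kwargs": {
  "steps": [
    [0, 0, 0.2, 0, 0, 0],
    [0, 0, 0.4, 0, 0, 0],
    [0, 0, 0.55, 0, 0, 0],
    [0, 0, 0.7, 0, 0, 0],
    [0, 0, 0.8, 0, 0, 0],
    [0, 0, 0.9, 0, 0, 0],
    [0, 0, 0.98, 0, 0, 0],
    [0, 0, 1.05, 0, 0, 0],
    [0, 0, 1.05, 0, 0, 0]
  ]
}}

```text
t: 25.15
ee_pos: [0.5923, -0.2911, 0.0873]
tcp_rot: [0.829, 0.56, 0.0, 0.0]
ft_force: [-2.3, 1.3, 4.6]
finger_gap: 0.0123
finger_force: 61.6
```

```bash
python3 held.py; python3 -c "
from h import *
s=sense();print(s['wrist_torque'])"
```

```text
[ 0.59231985 -0.29109232  0.08732144] 1.1878317779595298 [-2.262507    1.298921    4.55987623]
side slopes [0.00055849 0.00863236] top-TCP -0.00689164066854657 circle ((0.5927934050559998, -0.2911220192909241), 0.08920232206583023) 2597
top slopes [-0.00365843 -0.02503819] top-TCP -0.004955052829191703 circle ((0.6145163178443909, -0.2638566792011261), 0.07840905338525772) 296
[ 0.23883277  0.51053762 -0.01454479]
```

{"fn": "play_rows", "kwargs": {
  "steps": [
    [0, 0, 0, 0, 0, 0],
    [0, 0, 0, 0, 0, 0],
    [0, 0, 0, 0, 0, 0],
    [0, 0, 0, 0, 0, 0],
    [0, 0, 0, 0, 0, 0],
    [0, 0, -1, 0, 0, 0],
    [0, 0, -3, 0, 0, 0],
    [0, 0, -6, 0, 0, 0],
    [0, 0, -10, 0, 0, 0],
    [0, 0, -14, 0, 0, 0],
    [0, 0, -17, 0, 0, 0],
    [0, 0, -17, 0, 0, 0]
  ],
  "grip": 0
}}

```text
t: 26.45
ee_pos: [0.5943, -0.2923, 0.2633]
tcp_rot: [0.829, 0.56, 0.002, 0.005]
ft_force: [1.0, -1.3, 0.4]
finger_gap: 0.0851
finger_force: 0.0
```

{"fn": "play_rows", "kwargs": {
  "steps": [
    [-3, -8, 0, 0, 0, 0],
    [-5, -12, 0, 0, 0, 0],
    [-7, -16, 0, 0, 0, 0],
    [-7, -20, 0, 0, 0, 0],
    [-7, -20, 0, 0, 0, 0],
    [-7, -20, 0, 0, 0, 0],
    [-7, -20, 0, 0, 0, 0],
    [-7, -20, 0, 0, 0, 0]
  ]
}}

```text
t: 27.25
ee_pos: [0.3821, -0.2819, 0.2565]
tcp_rot: [0.829, 0.56, 0.0, 0.001]
ft_force: [0.1, -0.1, 0.8]
finger_gap: 0.0853
finger_force: 0.0
```

Run:
```python
from h import *
s=sense();print(s["ee_pos"],s["ft_force"])
for n in("side","top"):
    f=grab_frame(n);X=cloud(f);hsv=cv2.cvtColor(f["frame"],cv2.COLOR_BGR2HSV)
    m=(hsv[...,1]<60)&(hsv[...,2]>100)&(abs(X[...,2]-.081)<.012)&(np.hypot(X[...,0]-.592,X[...,1]+.2916)<.1)
    P=X[m];A=np.c_[P[:,:2],np.ones(len(P))];w=np.linalg.lstsq(A,P[:,2],rcond=None)[0];r=P[:,2]-A@w;k=abs(r)<.004;w=np.linalg.lstsq(A[k],P[k,2],rcond=None)[0]
    h=cv2.convexHull(np.argwhere(m)[k][:,::-1].astype(np.int32)).reshape(-1,2)
    print(n,w[:2],'z',w@[.592,-.2916,1],cv2.minEnclosingCircle(ray(f,h,.081)[:,:2].astype(np.float32)),k.sum())
    cv2.imwrite(f"pics/end_{n}.png",f["frame"])
```

```text
[ 0.38206099 -0.28185653  0.25647147] [ 0.11863748 -0.1232033   0.76405401]
side [0.00028183 0.00729747] z 0.08040862841051334 ((0.5931044220924377, -0.2908526062965393), 0.08979735523462296) 3882
top [ 0.00722312 -0.00388002] z 0.0811407157113807 ((0.5911117792129517, -0.2916301488876343), 0.09018087387084961) 1323
```

View pics/end_side.png

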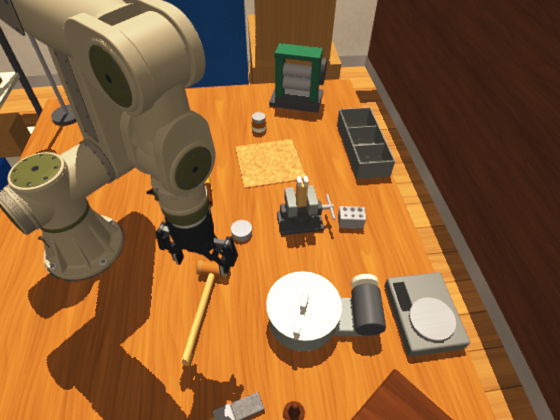

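The cover is seated level on the pot at (304,310), plate top at z ≈ 0.081, centred within about 1 mm. The bystanders look undisturbed and the gripper is clear.

```bash
python3 -c "
from bench import close_job
print(close_job())"
```

```text
the job is handed in; nothing more can be done
None
```

I handed the job in at about 27 s: the selector was turned to the three-stud mark, and the last pictures show the cover seated level on the pot (centred within about 1 mm) with the other things where they were; no verdict came back.

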